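# Let the bottle cradle down off its ratchet

### The arm

A 6-joint arm with a two-finger parallel gripper is mounted at the origin on a cart in front of the work surface, level with it; the furniture and walls round the work are solid. World frame = base frame: x ahead of the robot, y to its left, z up, the work surface at z = 0. Lengths are in m, angles in degrees, forces in N, time in s.
With the tool pointing down it reaches from about 0.4 to 0.825 m from the base axis. Payload 7 kg.
Tool frame: the origin (TCP) lies between the finger pads; the fingertips stand 25 mm ahead of it and the grasp point (between the pads) lies 6 mm ahead of it; z points along the fingers, y is the line along which they close (so a half turn about z gives the same grasp; the last joint's range is limited). The gripper opens to 88 mm and grips with 3 to 60 N. Pads are 19 mm wide; open, the fingers measure 130 mm over their backs; the gripper's body (78 mm by 193 mm) begins 47 mm behind the grasp point.
Start: joints at [84.059, 20.546, 0.682, 0, -70.136, -16.507], TCP at [0.258, 0.624, 0.252] pointing down, gripper open.
Joint ranges: [-176.03, 176.03], [-82.01, 121.73], [-58.28, 71.71], [-173.87, 95.51], [-174.79, -0.11], [-173.66, 173.66]. Speed limits (degrees/s): [136.94, 136.94, 172.46, 180, 180, 180].

### API

Orientations are given as [roll, pitch, yaw] about the fixed x, y, z axes, in that order (R = Rz(yaw) Ry(pitch) Rx(roll)).
In Python, from plant import r gives the robot as it stands.
- The arm moves only by the shell command python3 -m crank 'ROWS' [FORCE]. ROWS is JSON, a list of rows, each a list of 3 entries, a list of its own where there are three numbers: the turn, a rotation vector about the tool's x, y, z in degrees, then the shift along the tool's x, y, z in cm, then the closure, from -1 (fully open) to 1 (shut). In form: [[[wx, wy, wz], [dx, dy, dz], fingers], ...]. A call has 1 to 8 rows; each row shifts and turns the commanded pose from where the row before left it, along the tool's axes as they then stand; what a row does not reach is not made up. A row lasts 1/10 s, in which the tool goes at most 50 mm and 8.59 degrees, less where a joint would pass 70% of its speed; a pose out of reach is approached as far as the arm can. A call with a gripper value outside its range is refused whole. The fingers move at their own pace and stop on an object; FORCE is the grip in N (left out, the last holds). Time passes only in rows, so rows that do not move let the fingers close. It gives the time, the measured TCP pose, the force, the opening and the grip force at its end, in the units of the state.
- r.get_state(): the state, without advancing time (a new reading comes with each control period).
- r.capture(name): name is "scene" or "side" or "wrist"; returns a dict with "color" (420x560x3 uint8, red, green, blue), "range_z" (420x560 float32, m along the optical axis (not along the pixel's ray), 0 where there is no reading), "intrinsics" (3x3 intrinsics, pixels), "world_from_camera" (4x4, takes a point from camera to world coordinates); the wrist camera has in their place "hand_eye" (4x4, takes a point from camera to tool coordinates, whose origin is the TCP and whose axes are the flange's). Camera axes: x right, y down, z forward; pixel columns grow to the right and rows downward; lengths in m; the calibration is good to about 2 mm. The wrist camera is an equidistant fisheye: a pixel r from the principal point sees the ray r / f radians off the axis. A picture is of the moment at which its call begins: read the wrist's pose just before it.
- r.close_job(): hands the job in; it is judged then, once.
The state is a dict: "time_s": time; "joints": joint angles; "qd": joint speeds; "joint_torque": joint torques, N m; "tcp_pos": TCP position; "eef_rot": TCP orientation; "contact_force": force on the tool from outside, world axes, zero at the start; "moment": the same for the moment, N m; "gripper_width": finger opening in m; "gripper_force": force on a finger pad.
Only numpy, scipy, OpenCV 4.12 (cv2) and the standard library are available. Lean on these libraries where they do the work, as an engineer would, in place of code of your own. Each camera call takes 0.05 s, during which the arm holds its last target. There are 200 camera calls.

### The job

The bottle in the pouring cradle has been capped again. Use the release rod to lift the ratchet pawl out of the wheel and throw it right over so that it stays back by itself, lay the rod (do not drop it) flat on the bench, then bring the cradle down gently until it sits fully home on its rest. Leave the glasses standing where they are.

Things in the scene. Friction and masses are not known exactly. Their poses are not given: they have to be found in the camera images.
- stand: Fixed stand of the pouring cradle: dark wood foot, two upright steel cheek plates. Origin on the bench under the cradle's hinge, z up; x runs along the hinge, away from the robot; the bottle's butt lies to -y (right), its neck to +y. Foot: 67 mm either way in x, 62 mm to +y, 210 mm to -y, 20 mm high. Near cheek 52 mm wide, at x = -56 to -48 mm, 263 mm high.
- hinge (a point): A point on the cradle's hinge axis, 150 mm above the bench over the stand's origin. The ratchet wheel (brass, 92 mm diameter, 30 teeth) turns with the cradle on this axis, in front of the near cheek at x = -71 to -60 mm of the stand.
- cradle (a joint): Angle of the cradle above level, rad: 0 = level and home on its rest (a stop); starts at 0.3 to 0.65, ball handle end up. A friction brake (1.25 N m) carries the weight, so it stays where it is left; lowering takes about 2 to 4 N down at the ball. While the pawl is in the teeth (0.21 rad apart) it can be raised but not lowered past the next tooth.
- ball_handle (a point): Centre of the brass ball handle, 30 mm diameter, at the free right end of the cradle; it swings about the hinge on an arc of 245 mm radius at x = 0 of the stand, and is 150 mm above the bench when home. The wooden butt plate (68 mm across) begins 45 mm nearer the hinge. The place to take hold of the cradle.
- pawl (a joint): Angle of the pawl, rad: about 0 (-0.03 to 0.15) = nose in the teeth, positive = tail lifted. It turns about a pin along the stand's x at y = -4 mm, z = 230 mm. Let go below about 0.5 it falls back into the teeth; past about 0.7 its counterweight carries it over to a stop at 1.2, where it stays. Lifting the tail takes 1 to 2 N.
- tail_under (a point): Middle of the underside of the pawl's release tail, a steel tongue, nearly level at rest, 24 mm deep along the stand's x, sticking out to +y. At rest this point is at x = -66, y = 72, z = about 188 to 198 mm of the stand; the tongue goes on 24 mm to +y and 26 mm to -y (there the wheel's rim). The space below it is open from the front. As the tail lifts it swings up and to +y.
- rod: Loose release rod lying on the bench: octagonal dark wood grip 100 mm long, 22 mm across flats, and a 10 mm round steel bar out of one end; 0.10 to 0.17 kg. Origin on its underside below the grip's centre, +x along the rod to the steel tip, +z up as it lies.
- rod_grip (a point): Centre of the rod's wooden grip, 11 mm above the bench as it lies; take it here across its 22 mm.
- rod_tip (a point): End of the steel bar, 188 mm from the centre of the grip, on the same axis; the bare bar is the last 127 mm.
- tumbler: Clear rocks glass, 70 mm across, 86 mm tall, standing under the bottle's neck; origin at the centre of its foot.
- goblet: Pinkish stemmed goblet, 75 mm across, 146 mm tall, left of the stand; origin at the centre of its foot.

How it is judged (in metres and radians):
On the way, in this order (a step that is already met when the one before it is completed fails the run):
1. the rod lifts the pawl out of the teeth (value of joint pawl above 0.25 rad and contact force between rod and pawl above 0.03 N).
2. the pawl is thrown over and stays back on its stop (value of joint pawl above 1 rad), for 0.2 s.
3. the rod has been laid on the bench (height (world z) of rod_grip between 0.005 and 0.018 m and height (world z) of rod_tip below 0.018 m and contact force between the fingers and rod below 0.05 N), for 0.2 s.
4. the cradle is home on its rest (value of joint cradle below 0.025 rad), for 0.2 s.
At the end, for the whole second after the job is handed in: The pawl lies thrown back (pawl angle over 1.0 rad), the cradle is home (angle under 0.025 rad), and the rod lies at rest flat on the bench (grip centre and tip less than 18 mm above it) (value of joint pawl above 1 rad and value of joint cradle below 0.025 rad and height (world z) of rod_grip between 0.005 and 0.018 m and height (world z) of rod_tip between 0.002 and 0.018 m and linear speed of rod below 0.02 m/s); the robot touches nothing.
It fails at once if the cradle is dropped or slammed down (faster than 1 rad/s) (velocity of joint cradle below -1 rad/s).
It fails at once if the pawl is worked with the gripper instead of the rod (contact force between the fingers and pawl above 0.5 N).
It fails at once if the tumbler or the goblet is tipped or shoved away (angle between any of tumbler, goblet's own z axis and vertical above 0.4 rad or distance of any of tumbler, goblet from where it was at the start of the episode above 0.04 m).
It fails at once if the rod is dropped or thrown (loose from the fingers and faster than 0.9 m/s) (linear speed of rod above 0.9 m/s and contact force between the fingers and rod below 0.05 N).
It also fails if it takes over 64 s, if anything falls off the work surface, if the arm or the gripper's body presses on something with over 40 N, if the wrist force passes 120 N, or if a joint passes its speed limit or range.

## Working session

There is one attempt and no reset: what is moved stays moved. The work goes in short steps, Python scripts to look and compute and a shell command to move; the robot and the scene stay as the last step left them, time stands still between calls to the robot, and variables do not carry over. Pictures are saved under pics/ and viewed, at most 10 in all, crops included, and the job is handed in when it is done.

```bash
ls; mkdir -p pics; cat > h.py <<'E'
import numpy as np, cv2, pickle
from plant import r
from scipy.spatial.transform import Rotation as R
def cap(n,f):
    s=r.get_state(); c=r.capture(n); c['s']=s; pickle.dump(c,open(f'pics/{f}.pkl','wb')); cv2.imwrite(f'pics/{f}.png',c['color'][:,:,::-1]); return c
def load(f): return pickle.load(open(f'pics/{f}.pkl','rb'))
def pts(c,uv):
    "world point from depth at pixels"
    K=c['intrinsics'];T=c['world_from_camera'];o=[]
    for u,v in uv:
        z=c['range_z'][int(v),int(u)]
        p=np.array([(u-K[0,2])/K[0,0]*z,(v-K[1,2])/K[1,1]*z,z,1]); o.append((T@p)[:3])
    return np.array(o)
def cloud(c):
    K=c['intrinsics'];T=c['world_from_camera'];z=c['range_z'];v,u=np.mgrid[:z.shape[0],:z.shape[1]]
    P=np.stack([(u-K[0,2])/K[0,0]*z,(v-K[1,2])/K[1,1]*z,z],-1)
    return P@T[:3,:3].T+T[:3,3]
E
python3 - <<'E'
from h import *
a=cap('scene','s0');b=cap('side','d0')
for c in(a,b): print(c['world_from_camera'].round(3),c['intrinsics'].round(1))
print(r.get_state())
E
```

```text
pics
[[ 0.618 -0.594  0.515 -0.029]
 [-0.786 -0.464  0.408 -0.227]
 [-0.003 -0.657 -0.754  0.998]
 [ 0.     0.     0.     1.   ]] [[379.2   0.  283.7]
 [  0.  379.2 208.1]
 [  0.    0.    1. ]]
[[ 0.862 -0.243  0.444  0.098]
 [-0.506 -0.371  0.779 -0.555]
 [-0.025 -0.896 -0.443  0.576]
 [ 0.     0.     0.     1.   ]] [[409.6   0.  280.9]
 [  0.  409.6 207. ]
 [  0.    0.    1. ]]
{'time_s': 0.1, 'joints': array([ 8.40581485e+01,  2.05870795e+01,  6.39240734e-01, -1.65664748e-02,
       -7.01372673e+01, -1.65063304e+01]), 'qd': array([-0.01832359, -0.18305955,  0.18482363,  0.01809197, -0.01051586,
        0.01598941]), 'joint_torque': array([-1.41344633e-03, -5.84164739e+01,  2.93752152e+01,  7.01564983e+00,
        1.01522266e-02, -5.13149485e-05]), 'tcp_pos': array([0.25762847, 0.62346341, 0.25072454]), 'eef_rot': array([ 1.79913976e+02, -9.24988945e-03, -2.24538153e+01]), 'contact_force': array([0.41703804, 0.34692768, 0.72034653]), 'moment': array([-0.03595054,  0.02879254, -0.00646062]), 'gripper_force': 0.0, 'gripper_width': 0.08759159007083035}
```

View pics/s0.png

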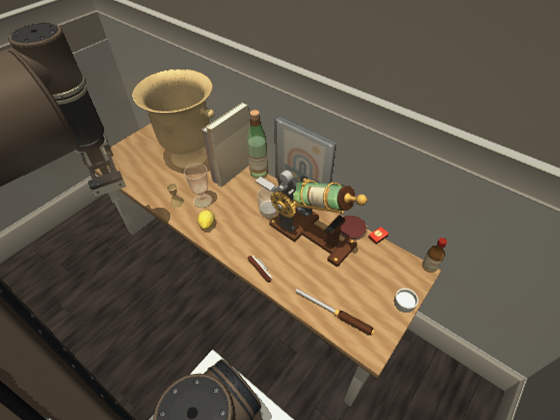

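View pics/d0.png

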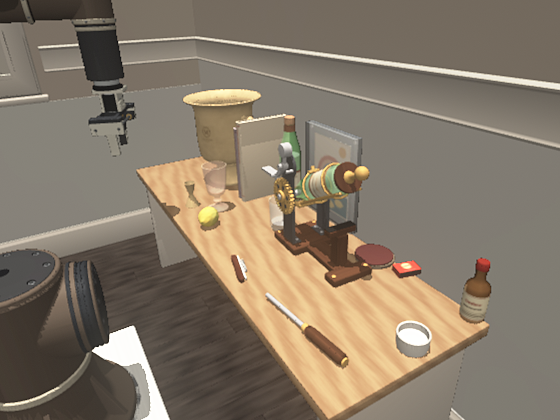

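The scene view shows the rod from its tip at (297,291) to its butt at (372,330), with the wheel near (284,205) and the ball at (361,199). In the side view the rod runs from (267,296) to (345,358), with the wheel at (284,195), the ball at (362,173) and the pawl at about (275,165). I'll zoom in on the stand.

```bash
python3 - <<'E'
from h import *
a=load('s0');b=load('d0')
A=cv2.resize(a['color'][160:270,250:380],None,fx=3.05,fy=3.05*1,interpolation=cv2.INTER_CUBIC)
B=cv2.resize(b['color'][130:290,245:380],None,fx=2.95,fy=2.95,interpolation=cv2.INTER_CUBIC)
A=cv2.resize(a['color'][160:270,250:380],(520,440),interpolation=cv2.INTER_CUBIC)[:, :396]
A=cv2.resize(a['color'][160:270,250:350],(400,440),interpolation=cv2.INTER_CUBIC)
B=cv2.resize(b['color'][135:285,250:350],(400,600),interpolation=cv2.INTER_CUBIC)
im=np.zeros((600,800,3),np.uint8);im[:440,:400]=A;im[:,400:]=B
cv2.imwrite('pics/z.png',im[:,:,::-1])
print('rod s',pts(a,[(300,293),(318,301),(340,313),(354,321),(368,328)]).round(3))
print('rod d',pts(b,[(270,299),(290,314),(308,328),(325,343),(340,354)]).round(3))
for n,c,ball,wh in(('s',a,(361,199),(284,205)),('d',b,(362,173),(284,195))):
    print(n,pts(c,[ball,wh]).round(3))
E
```

```text
rod s [[ 0.417  0.068  0.015]
 [ 0.429  0.014  0.013]
 [ 0.432 -0.057  0.023]
 [ 0.436 -0.099  0.023]
 [ 0.442 -0.139  0.022]]
rod d [[ 0.419  0.067  0.012]
 [ 0.429  0.001  0.014]
 [ 0.433 -0.057  0.022]
 [ 0.437 -0.107  0.023]
 [ 0.445 -0.141  0.022]]
s [[0.608 0.025 0.28 ]
 [0.555 0.235 0.157]]
d [[0.61  0.018 0.275]
 [0.555 0.23  0.16 ]]
```

View pics/z.png

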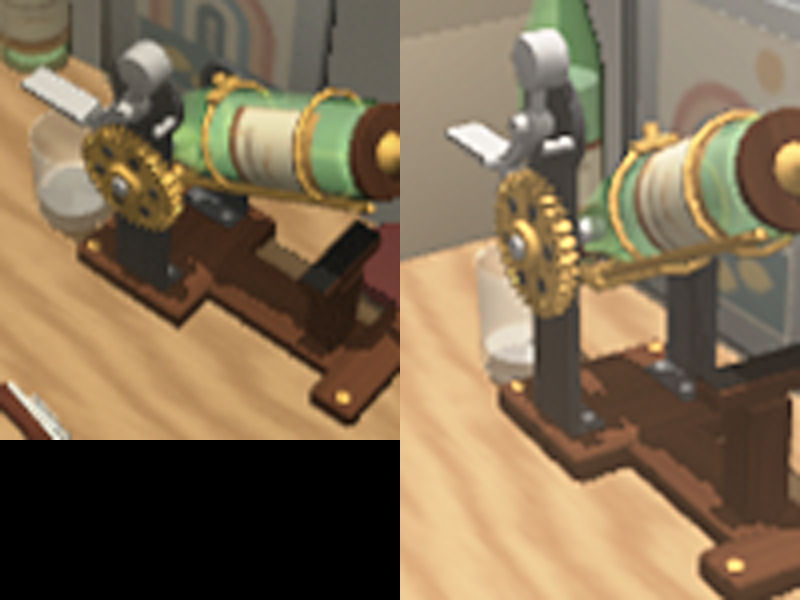

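```bash
cat >> h.py <<'E'
def ray(c,uv):
    K=c['intrinsics'];T=c['world_from_camera'];d=T[:3,:3]@np.array([(uv[0]-K[0,2])/K[0,0],(uv[1]-K[1,2])/K[1,1],1]); return T[:3,3],d/np.linalg.norm(d)
def plane(c,uv,z):
    o,d=ray(c,uv); return o+d*(z-o[2])/d[2]
def tri(c1,p1,c2,p2):
    o1,d1=ray(c1,p1);o2,d2=ray(c2,p2)
    t=np.linalg.lstsq(np.c_[d1,-d2],o2-o1,rcond=None)[0]
    A,B=o1+t[0]*d1,o2+t[1]*d2; return (A+B)/2,np.linalg.norm(A-B)
E
python3 - <<'E'
from h import *
a=load('s0');b=load('d0')
sz=lambda x,y:(250+x/4,160+y/4); dz=lambda x,y:(250+(x-400)/4,135+y/4)
# ball centres by colour
for n,c,(u,v) in(('s',a,(361,199)),('d',b,(362,173))):
    h=cv2.cvtColor(c['color'][v-14:v+15,u-14:u+15],cv2.COLOR_RGB2HSV)
    print(n,[ ''.join('#' if (15<p[0]<32 and p[1]>120 and p[2]>90) else '.' for p in row) for row in h][::2])
print('ball',tri(a,(361.5,199),b,(362.5,173.5)))
print('hub',tri(a,sz(119,187),b,dz(517,245)))
for n,p,q in (('tailL',(40,70),(448,122)),('tailtipR',(22,85),(447,128)),('tongue mid',(60,95),(480,142))):
    print(n,tri(a,sz(*p),b,dz(*q)))
print('foot s',plane(a,sz(82,250),.02),plane(a,sz(178,320),.02),'dots',plane(a,sz(95,244),.02),plane(a,sz(342,397),.02))
print('foot d',plane(b,dz(502,388),.02),plane(b,dz(582,472),.02),'dots',plane(b,dz(517,386),.02),plane(b,dz(735,565),.02))
for c,n,bx in((a,'s',(254,292,174,200)),(b,'d',(258,285,160,182))):
    P=cloud(c);u0,u1,v0,v1=bx;Q=P[v0:v1,u0:u1].reshape(-1,3);col=c['color'][v0:v1,u0:u1].reshape(-1,3).astype(int)
    m=(np.ptp(col,axis=1)<25)&(col.min(1)>150)&(Q[:,2]>.15)&(Q[:,2]<.24)&(Q[:,0]<.62);Q=Q[m];print(n,m.sum(),Q.mean(0),np.percentile(Q,[5,95],axis=0))
E
```

```text
s ['.............................', '.............................', '.............................', '.............................', '###..........................', '#####......#######...........', '###################..........', '####################.........', '##.......###########.........', '...........#######...........', '.............................', '.............................', '.............................', '.............................', '.............................']
d ['.............................', '.............................', '.............................', '.............................', '.........###....##...........', '.......#####......##.........', '.###..###############........', '..###################........', '#####################........', '####################.........', '#####.....#######............', '######.......................', '####.........................', '.............................', '.............................']
ball (array([0.62009051, 0.02831494, 0.26788045]), np.float64(0.0008855351591340098))
hub (array([0.5474
[... 164 characters left out ...]
ray([0.55095833, 0.33843081, 0.19849739]), np.float64(0.0034449492232204383))
tongue mid (array([0.56110081, 0.31097286, 0.19595333]), np.float64(0.0014889615527782277))
foot s [0.56247623 0.29828848 0.02      ] [0.5543174  0.19241556 0.02      ] dots [0.5740791  0.29385008 0.02      ] [0.57357123 0.04963051 0.02      ]
foot d [0.5649139  0.29879363 0.02      ] [0.55469973 0.18019042 0.02      ] dots [0.57491078 0.2956075  0.02      ] [0.57610836 0.05123969 0.02      ]
s 116 [0.56051514 0.30301702 0.20072204] [[0.55010554 0.23259228 0.19444065]
 [0.57168245 0.33872246 0.23367601]]
d 84 [0.56078412 0.30279364 0.20122685] [[0.55107195 0.23881561 0.19527665]
 [0.57331357 0.33871887 0.23552733]]
```

```bash
python3 - <<'E'
from h import *
for n in('s0','d0'):
    c=load(n);Q=cloud(c).reshape(-1,3);col=c['color'].reshape(-1,3).astype(int)
    w=(Q[:,0]>.45)&(Q[:,0]<.75)&(Q[:,1]>0)&(Q[:,1]<.36)
    F=Q[w&(Q[:,2]>.014)&(Q[:,2]<.027)]
    for y in np.arange(.02,.32,.015):
        s=F[abs(F[:,1]-y)<.0075]
        if len(s)>3: print(round(y,3),s[:,0].min().round(4),s[:,0].max().round(4),len(s),end=' | ')
    print()
    C=Q[w&(Q[:,2]>.04)&(Q[:,2]<.10)&(abs(Q[:,1]-.235)<.022)&(Q[:,0]<.6)]
    A=np.c_[C[:,1],np.ones(len(C))];k=np.linalg.lstsq(A,C[:,0],rcond=None)[0];print('cheek',len(C),k,np.degrees(np.arctan(k[0])),C.min(0),C.max(0))
    T=Q[w&(Q[:,2]>.185)&(Q[:,2]<.212)&(Q[:,1]>.285)&(Q[:,0]<.6)&(col.min(1).reshape(-1)>130)]
    (ctr,sz,an)=cv2.minAreaRect((T[:,:2]*1000).astype(np.float32)); print('tongue',len(T),ctr,sz,an,T[:,2].mean())
    A=np.c_[T[:,:2],np.ones(len(T))];print(np.linalg.lstsq(A,T[:,2],rcond=None)[0])
    for y in (.29,.31,.33):
        s=T[abs(T[:,1]-y)<.009]; print(y,s.mean(0).round(4),s[:,0].min(),s[:,0].max())
E
```

```text
0.02 0.7186 0.7405 10 | 0.035 0.5618 0.735 105 | 0.05 0.5626 0.7465 162 | 0.065 0.5604 0.738 157 | 0.08 0.5639 0.7473 85 | 0.095 0.5907 0.7437 50 | 0.11 0.5905 0.749 42 | 0.125 0.5923 0.7322 46 | 0.14 0.5918 0.644 59 | 0.155 0.5917 0.649 67 | 0.17 0.5916 0.6489 60 | 0.185 0.5921 0.6822 61 | 0.2 0.5545 0.6888 154 | 0.215 0.5538 0.6906 149 | 0.23 0.5565 0.6731 113 | 0.245 0.5563 0.6751 94 | 0.26 0.5563 0.6735 58 | 0.275 0.5573 0.6738 29 | 0.29 0.5591 0.6858 47 | 0.305 0.5595 0.6852 27 | 
cheek 102 [0.00629153 0.5671185 ] 0.3604734594689069 [0.56470124 0.21807858 0.04072113] [0.57196699 0.25679967 0.09959963]
tongue 108 (562.5630493164062, 314.5546875) (59.00621032714844, 24.500276565551758) 87.63955688476562 0.19631268103748306
[-0.06201896 -0.02040225  0.23755235]
0.29 [0.5601 0.2915 0.1968] 0.5491342166182867 0.5721564323210034
0.31 [0.5621 0.3096 0.1964] 0.5503811689871189 0.5745295735024434
0.33 [0.5622 0.3303 0.1959] 0.551288290445507 0.5741001065153583
0.02 0.7212 0.747 14 | 0.035 0.563 0.7369 203 | 0.05 0.5626 0.7441 214 | 0.065 0.563 0.7484 200 | 0.08 0.5651 0.7462 132 | 0.095 0.592 0.7492 67 | 0.11 0.5916 0.7483 61 | 0.125 0.5943 0.7297 45 | 0.14 0.5935 0.6325 53 | 0.155 0.595 0.6453 60 | 0.17 0.5946 0.6493 74 | 0.185 0.5667 0.6699 74 | 0.2 0.5561 0.6704 163 | 0.215 0.5572 0.6682 140 | 0.23 0.5571 0.744 121 | 0.245 0.5583 0.7449 125 | 0.26 0.56 0.7456 113 | 0.275 0.5601 0.7462 90 | 0.29 0.5608 0.7464 108 | 0.305 0.5608 0.7456 28 | 
cheek 188 [-0.05210615  0.58296499] -2.9827648248204284 [0.56752458 0.21651977 0.04045852] [0.57811603 0.256673   0.0993385 ]
tongue 72 (563.0131225585938, 313.972900390625) (59.37778091430664, 23.946552276611328) 86.50642395019531 0.19623593130796216
[ 0.00361904 -0.0055097   0.19593055]
0.29 [0.5585 0.291  0.1963] 0.5502491018758591 0.5722011555928651
0.31 [0.5627 0.3099 0.1964] 0.5509133341566758 0.5746169047629687
0.33 [0.5642 0.3296 0.1962] 0.5521022854430602 0.5756986016832883
```

Yaw of the stand is about -2.4°, and the tongue centre is near (0.562, 0.312) with its top at z = 0.196. The hinge is near y = 0.238 and the ball at (0.620, 0.028, 0.268). Next I'll fit the rod.

```bash
cat >> h.py <<'E'
def to(p,Rt=None):
    "tool-frame shift (cm) and rotvec (deg) from the present pose to p,Rt"
    s=r.get_state();R0=R.from_euler('xyz',s['eef_rot'],degrees=True)
    print('shift',(R0.inv().apply(np.array(p)-s['tcp_pos'])*100).round(2),'now',s['tcp_pos'].round(4),s['eef_rot'].round(2))
    if Rt is not None:
        R1=R.from_euler('xyz',Rt,degrees=True);print('turn',(R0.inv()*R1).as_rotvec(degrees=True).round(2),'shift after turn',(R1.inv().apply(np.array(p)-s['tcp_pos'])*100).round(2))
E
python3 - <<'E'
from h import *
for n in('s0','d0'):
    c=load(n);P=cloud(c);Q=P.reshape(-1,3)
    m=(Q[:,0]>.39)&(Q[:,0]<.47)&(Q[:,1]>-.19)&(Q[:,1]<.1)&(Q[:,2]>.007)&(Q[:,2]<.04)
    S=Q[m];vx,vy,x0,y0=cv2.fitLine((S[:,:2]*1000).astype(np.float32),cv2.DIST_HUBER,0,.01,.01).ravel()
    t=(S[:,:2]*1000-[x0,y0])@[vx,vy]; e=np.array([[x0,y0]])+np.outer([t.min(),t.max()],[vx,vy])
    print(n,m.sum(),e,np.degrees(np.arctan2(vy,vx)),S[:,2].max(),np.ptp(t))
    g=S[S[:,2]>.018];print('thick',g.mean(0),g.min(0),g.max(0))
    # table extents
    T=Q[(abs(Q[:,2])<.006)&(Q[:,0]>.2)&(Q[:,0]<1)&(abs(Q[:,1]-.1)<.2)];print('bench x',np.percentile(T[:,0],[0.5,99]))
to([.436,-.09,.25],[180,0,-83])
E
```

```text
s0 513 [[ 416.88786332   85.22304231]
 [ 439.18029684 -153.82141611]] -84.6722 0.026985036876776114 240.08166023991288
thick [ 0.43642822 -0.09800252  0.02077083] [ 0.41806924 -0.15262053  0.01801217] [0.45058434 0.06054098 0.02698504]
bench x [0.35884764 0.7732014 ]
d0 924 [[ 417.79664778   85.94917208]
 [ 439.95005462 -155.21742276]] -84.75157 0.02506942617757335 242.18195020005373
thick [ 0.43854463 -0.10298274  0.02100609] [ 0.42590952 -0.15429416  0.01800456] [ 0.45288614 -0.04103731  0.02506943]
bench x [0.36058256 0.77628082]
shift [43.73 59.12  0.17] now [0.2576 0.6235 0.2507] [ 1.7991e+02 -1.0000e-02 -2.2450e+01]
turn [ 7.000e-02 -5.000e-02  6.055e+01] shift after turn [ 7.299e+01 -9.010e+00  7.000e-02]
```

```bash
python3 -m crank '[[[0,0,7.8],[0,0,0],-0.2],[[0,0,7.8],[0,0,0],-0.2],[[0,0,7.8],[0,0,0],-0.2],[[0,0,7.8],[0,0,0],-0.2],[[0,0,7.8],[0,0,0],-0.2],[[0,0,7.8],[0,0,0],-0.2],[[0,0,7.8],[0,0,0],-0.2],[[0,0,7.7],[0,0,0],-0.2]]' 40
python3 -m crank '[[[0,0,0],[2.6,-0.38,0],-0.2],[[0,0,0],[4.6,-0.68,0],-0.2],[[0,0,0],[4.6,-0.68,0],-0.2],[[0,0,0],[4.6,-0.68,0],-0.2],[[0,0,0],[4.6,-0.68,0],-0.2],[[0,0,0],[4.6,-0.68,0],-0.2],[[0,0,0],[4.6,-0.68,0],-0.2],[[0,0,0],[4.6,-0.68,0],-0.2]]'
python3 -m crank '[[[0,0,0],[4.6,-0.68,0],-0.2],[[0,0,0],[4.6,-0.68,0],-0.2],[[0,0,0],[4.6,-0.68,0],-0.2],[[0,0,0],[4.6,-0.68,0],-0.2],[[0,0,0],[4.6,-0.68,0],-0.2],[[0,0,0],[4.6,-0.68,0],-0.2],[[0,0,0],[4.6,-0.68,0],-0.2],[[0,0,0],[0,0,0],-0.2]]'
python3 -c "
from h import *
to([.4344,-.1017,.028],[180,0,-84.7]);c=cap('wrist','w1');print(c['hand_eye'].round(3),c['intrinsics'].round(1))"
```

```text
time_s: 0.9
tcp_pos: [0.2577, 0.6236, 0.251]
eef_rot: [180.0, -0.1, -85.1]
contact_force: [-0.2, 0.3, 0.3]
gripper_width: 0.0524
gripper_force: 0.0
time_s: 1.7
tcp_pos: [0.3407, 0.28, 0.2514]
eef_rot: [180.0, -0.0, -84.7]
contact_force: [1.4, -0.0, 0.6]
gripper_width: 0.0526
gripper_force: 0.0
time_s: 2.5
tcp_pos: [0.4176, -0.039, 0.2512]
eef_rot: [179.9, -0.0, -85.1]
contact_force: [0.0, 1.0, -0.2]
gripper_width: 0.0524
gripper_force: 0.0
shift [ 6.38 -1.17 22.32] now [ 0.4176 -0.039   0.2512] [ 1.7993e+02 -4.0000e-02 -8.5140e+01]
turn [ 0.07 -0.04 -0.44] shift after turn [ 6.4  -1.1  22.32]
[[-0.001 -0.969 -0.248  0.066]
 [ 1.    -0.001 -0.001  0.   ]
 [ 0.    -0.248  0.969 -0.132]
 [ 0.     0.     0.     1.   ]] [[325.2   0.  271.8]
 [  0.  325.2 210.8]
 [  0.    0.    1. ]]
```

View pics/w1.png

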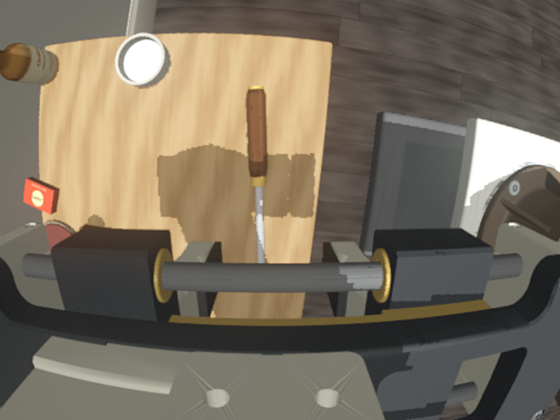

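The wrist view shows the rod's grip from (256,88) to (259,180), with its steel bar running down the image. The white bowl at (141,60) is clear of it.

```bash
cat >> h.py <<'E'
def wplane(c,uv,z):
    K=c['intrinsics'];d=np.array([uv[0]-K[0,2],uv[1]-K[1,2]]);rr=np.linalg.norm(d);th=rr/K[0,0]
    v=np.r_[d/rr*np.sin(th),np.cos(th)];s=c['s'];R0=R.from_euler('xyz',s['eef_rot'],degrees=True);H=c['hand_eye']
    o=R0.apply(H[:3,3])+s['tcp_pos'];v=R0.apply(H[:3,:3]@v);return o+v*(z-o[2])/v[2]
E
python3 -c "
from h import *
c=load('w1')
for p in((256,88),(259,180),(257.5,134),(262,225)):print(wplane(c,p,.011).round(4))"
```

```text
[ 0.4445 -0.1511  0.011 ]
[ 0.4326 -0.0457  0.011 ]
[ 0.4385 -0.0985  0.011 ]
[0.425  0.0081 0.011 ]
```

```bash
python3 -m crank '[[[0,0,-1.2],[0,0,0],-0.2],[[0,0,0],[3.15,-0.62,3],-0.2],[[0,0,0],[3.15,-0.62,3],-0.2],[[0,0,0],[0,0,4],-0.2],[[0,0,0],[0,0,4],-0.2],[[0,0,0],[0,0,3],-0.2],[[0,0,0],[0,0,2],-0.2],[[0,0,0],[0,0,1],-0.2]]'
python3 -m crank '[[[0,0,0],[0,0,1],-0.2],[[0,0,0],[0,0,0.8],-0.2],[[0,0,0],[0,0,0.3],-0.2],[[0,0,0],[0,0,0],-0.2]]'
python3 -c "
from h import *
to([.437,-.1,.028],[180,0,-83.5])"
```

```text
time_s: 3.35
tcp_pos: [0.4363, -0.0941, 0.0499]
eef_rot: [179.8, -0.0, -83.3]
contact_force: [1.0, -0.9, 0.9]
gripper_width: 0.0525
gripper_force: 0.0
time_s: 3.75
tcp_pos: [0.4372, -0.0953, 0.0307]
eef_rot: [-180.0, 0.0, -83.5]
contact_force: [-0.2, 0.8, -0.3]
gripper_width: 0.0528
gripper_force: 0.0
shift [0.46 0.08 0.27] now [ 0.4372 -0.0953  0.0307] [-179.99    0.    -83.53]
turn [-0.01  0.   -0.03] shift after turn [0.46 0.08 0.27]
```

```bash
python3 -m crank '[[[0,0,0],[0.4,0,0.3],-0.2],[[0,0,0],[0,0,0],0.3],[[0,0,0],[0,0,0],1],[[0,0,0],[0,0,0],1],[[0,0,0],[0,0,0],1],[[0,0,0],[0,0,0],1]]' 60
python3 -m crank '[[[0,0,0],[0,0,-1],1],[[0,0,0],[0,0,-2],1],[[0,0,0],[0,0,-3],1],[[0,0,0],[0,0,-3],1],[[0,0,0],[0,0,-3],1],[[0,0,0],[0,0,0],1]]'
python3 -c "
from h import *
cap('side','d2')
to([.387,.312,.19],[180,0,-180])"
```

```text
time_s: 4.35
tcp_pos: [0.4378, -0.0995, 0.0277]
eef_rot: [-180.0, -0.0, -83.5]
contact_force: [0.6, -0.5, 1.9]
gripper_width: 0.0215
gripper_force: 59.8
time_s: 4.95
tcp_pos: [0.4398, -0.0993, 0.152]
eef_rot: [-179.6, -0.0, -83.5]
contact_force: [0.7, -0.4, -0.7]
gripper_width: 0.0213
gripper_force: 59.8
shift [-41.45   0.48  -3.99] now [ 0.4386 -0.0993  0.15  ] [-1.7973e+02  2.0000e-02 -8.3540e+01]
turn [-0.19  0.25 96.46] shift after turn [ 5.16 41.13 -4.  ]
```

View pics/d2.png

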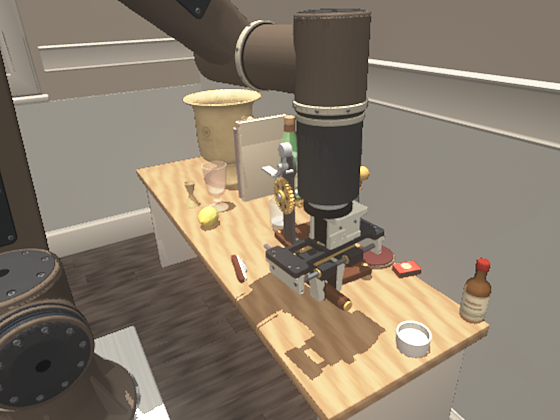

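The rod is held level in the gripper. Now I'll move left and up, then turn it to point at the stand.

```bash
python3 -m crank '[[[0,0,0],[-2,0.3,-1.2],1],[[0,0,0],[-4,0.6,-1.2],1],[[0,0,0],[-4.2,0.6,-1.2],1],[[0,0,0],[-4.2,0.6,-1.2],1],[[0,0,0],[-4.2,0.6,-1.2],1],[[0,0,0],[-4.2,0.6,-1],1],[[0,0,0],[-4.2,0.6,-1],1],[[0,0,0],[-4.2,0.6,-1],1]]'
python3 -m crank '[[[0,0,0],[-4.2,0.6,-1],1],[[0,0,0],[-4.2,0.6,0],1],[[0,0,0],[-2.8,0.5,0],1],[[0,0,5],[0,0,0],1],[[0,0,7.5],[0,0,0],1],[[0,0,8],[0,0,0],1],[[0,0,8],[0,0,0],1],[[0,0,8],[0,0,0],1]]'
python3 -m crank '[[[0,0,8],[0,0,0],1],[[0,0,8],[0,0,0],1],[[0,0,8],[0,0,0],1],[[0,0,8],[0,0,0],1],[[0,0,8],[0,0,0],1],[[0,0,8],[0,0,0],1],[[0,0,8],[0,0,0],1],[[0,0,4],[0,0,0],1]]'
python3 -c "
from h import *
cap('side','d3');cap('scene','s3')
a=cv2.imread('pics/s3.png')[130:290,180:340];b=cv2.imread('pics/d3.png')[110:270,180:340]
cv2.imwrite('pics/z3.png',np.hstack([cv2.resize(x,(400,400),interpolation=2) for x in(a,b)]))
to([.392,.315,.189],[180,0,-180])"
```

```text
time_s: 5.8
tcp_pos: [0.3563, 0.2065, 0.2374]
eef_rot: [179.9, -0.0, -83.5]
contact_force: [2.2, 0.2, -0.7]
gripper_width: 0.0213
gripper_force: 59.8
time_s: 6.6
tcp_pos: [0.3277, 0.3142, 0.2465]
eef_rot: [180.0, -0.1, -120.4]
contact_force: [-0.7, 0.1, -1.4]
gripper_width: 0.0211
gripper_force: 59.8
time_s: 7.4
tcp_pos: [0.3278, 0.3141, 0.2465]
eef_rot: [-179.9, -0.1, 179.6]
contact_force: [0.3, -0.5, -0.8]
gripper_width: 0.0211
gripper_force: 59.8
shift [-6.42  0.1   5.76] now [0.3278 0.3142 0.2466] [-1.7990e+02 -6.0000e-02  1.7989e+02]
turn [-0.1  -0.07 -0.11] shift after turn [-6.42  0.08  5.76]
```

View pics/z3.png

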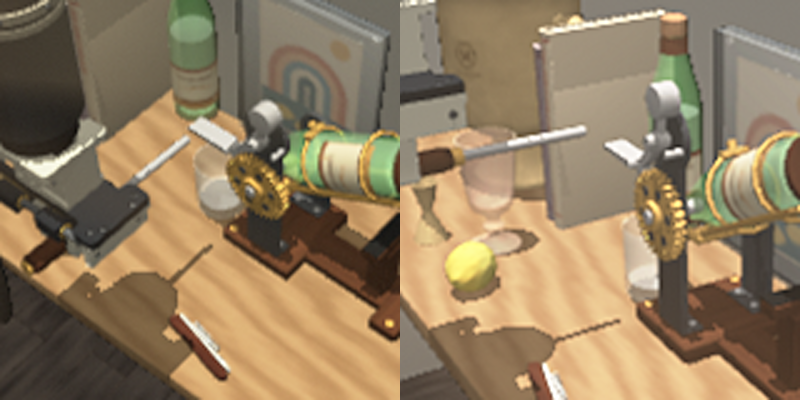

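The rod is level and points at the tongue. Its tip is at (188,141) in the left crop and (585,131) in the right crop.

```bash
python3 -c "
from h import *
a=load('s3');b=load('d3')
print(tri(a,(180+188/2.5,130+141/2.5),b,(180+185/2.5,110+131/2.5)))
print('bar',tri(a,(180+138/2.5,130+181/2.5),b,(180+68/2.5,110+153/2.5)))
Q=cloud(b).reshape(-1,3)
for C in(a,b):
  Q=cloud(C).reshape(-1,3);m=(abs(Q[:,1]-.315)<.03)&(abs(Q[:,2]-.235)<.02)&(Q[:,0]>.43)&(Q[:,0]<.54)
  S=Q[m];print(m.sum(),S.max(0),np.polyfit(S[:,0],S[:,1],1),np.polyfit(S[:,0],S[:,2],1),S.mean(0))
"
```

```text
(array([0.51242313, 0.30359098, 0.22960521]), np.float64(0.0035838326913449872))
bar (array([0.40393435, 0.29380755, 0.24376542]), np.float64(0.031739583642098036))
94 [0.51383031 0.31513715 0.23567133] [-0.01817201  0.31665834] [-0.01549165  0.23873448] [0.47094961 0.30810024 0.23143869]
134 [0.51411804 0.31460086 0.23422001] [-0.01553558  0.31501698] [-0.00890602  0.23405348] [0.47126464 0.30769561 0.22985639]
```

```bash
python3 -m crank '[[[0,0,0],[0,0.4,1],1],[[0,0,0],[0,0,2],1],[[0,0,0],[0,0,2],1],[[0,0,0],[0,0,0.8],1],[[0,0,0],[-1.5,0,0],1],[[0,0,0],[-2,0,0],1],[[0,0,0],[-2,0,0],1],[[0,0,0],[-1,0,0],1]]'
python3 -m crank '[[[0,0,0],[0,0,0],1],[[0,0,0],[0,0,-0.5],1],[[0,0,0],[0,0,-0.5],1],[[0,0,0],[0,0,-0.5],1],[[0,0,0],[0,0,-0.5],1],[[0,0,0],[0,0,0],1]]'
python3 -c "
from h import *
cap('side','d4');cap('scene','s4')
a=cv2.imread('pics/s4.png')[130:290,180:340];b=cv2.imread('pics/d4.png')[110:270,180:340]
cv2.imwrite('pics/z4.png',np.hstack([cv2.resize(x,(400,400),interpolation=2) for x in(a,b)]))
print(r.get_state()['contact_force'])"
```

```text
time_s: 8.3
tcp_pos: [0.3944, 0.3189, 0.1892]
eef_rot: [-180.0, -0.0, 180.0]
contact_force: [0.2, -0.3, -0.9]
gripper_width: 0.0212
gripper_force: 59.8
time_s: 8.9
tcp_pos: [0.3933, 0.3193, 0.2107]
eef_rot: [179.9, 0.1, 180.0]
contact_force: [-0.3, 0.0, -1.6]
gripper_width: 0.0208
gripper_force: 59.8
[ 1.58126524 -0.32397056 -1.83827522]
```

View pics/z4.png

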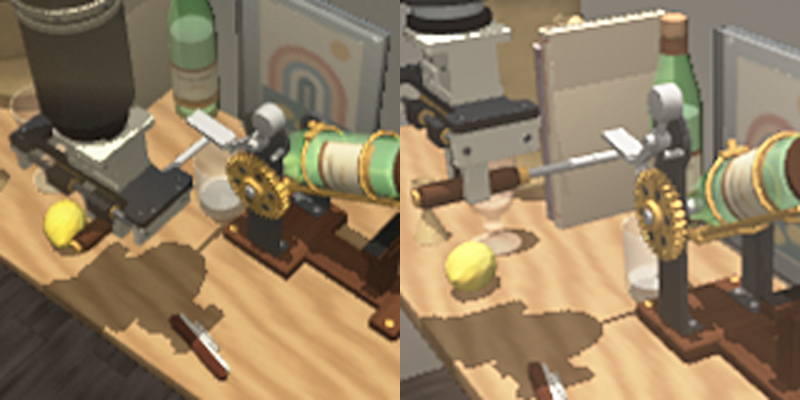

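The rod's bar is under the tongue, which has started to lift. I'll keep raising it.

```bash
python3 -m crank '[[[0,0,0],[0,0,-0.6],1],[[0,0,0],[0,0,-0.6],1],[[0,0,0],[0,0,-0.6],1],[[0,0,0],[0,0,-0.6],1],[[0,0,0],[0,0,-0.6],1],[[0,0,0],[0,0,-0.6],1],[[0,0,0],[0,0,-0.6],1],[[0,0,0],[0,0,-0.6],1]]'
python3 -m crank '[[[0,0,0],[0,0,-0.6],1],[[0,0,0],[0,0,-0.6],1],[[0,0,0],[0,0,-0.6],1],[[0,0,0],[0,0,-0.4],1],[[0,0,0],[0,0,0],1],[[0,0,0],[0,0,0],1]]'
python3 -c "
from h import *
cap('side','d5');cap('scene','s5')
a=cv2.imread('pics/s5.png')[130:290,180:340];b=cv2.imread('pics/d5.png')[110:270,180:340]
cv2.imwrite('pics/z5.png',np.hstack([cv2.resize(x,(400,400),interpolation=2) for x in(a,b)]))"
```

```text
time_s: 9.8
tcp_pos: [0.3933, 0.3187, 0.2581]
eef_rot: [-180.0, 0.0, 179.9]
contact_force: [-0.2, 0.3, -1.5]
gripper_width: 0.0211
gripper_force: 59.8
time_s: 10.4
tcp_pos: [0.3932, 0.3188, 0.2794]
eef_rot: [-180.0, -0.0, 179.9]
contact_force: [-0.1, -0.0, -1.0]
gripper_width: 0.0213
gripper_force: 59.8
```

View pics/z5.png

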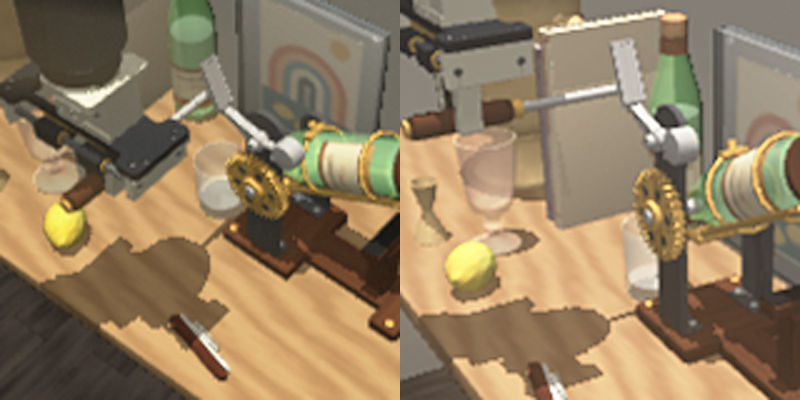

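The pawl is over: its tongue is near vertical at (628,75) in the right crop and its counterweight lies on the far side. Now I'll take the rod back to where it lay.

```bash
python3 -m crank '[[[0,0,0],[1.5,0,0],1],[[0,0,0],[2.5,0,0],1],[[0,0,0],[2,0,0],1],[[0,0,0],[0.5,0,0],1],[[0,0,-4],[0,0,0],1],[[0,0,-8],[0,0,0],1],[[0,0,-8],[0,0,0],1],[[0,0,-8],[0,0,0],1]]'
python3 -m crank '[[[0,0,-8],[0,0,0],1],[[0,0,-8],[0,0,0],1],[[0,0,-8],[0,0,0],1],[[0,0,-8],[0,0,0],1],[[0,0,-8],[0,0,0],1],[[0,0,-8],[0,0,0],1],[[0,0,-8],[0,0,0],1],[[0,0,-8],[0,0,0],1]]'
python3 -m crank '[[[0,0,-4.5],[1.5,-0.2,0],1],[[0,0,0],[3,-0.4,0.5],1],[[0,0,0],[4,-0.6,1],1],[[0,0,0],[4,-0.6,1],1],[[0,0,0],[4,-0.6,1],1],[[0,0,0],[4,-0.6,1],1],[[0,0,0],[4,-0.6,1],1],[[0,0,0],[4,-0.6,1],1]]'
python3 -m crank '[[[0,0,0],[4,-0.6,1],1],[[0,0,0],[4,-0.6,2],1],[[0,0,0],[4,-0.6,2],1],[[0,0,0],[2.2,-0.4,2],1],[[0,0,0],[0,0,2],1],[[0,0,0],[0,0,2],1],[[0,0,0],[0,0,1.5],1],[[0,0,0],[0,0,0],1]]'
python3 -c "
from h import *
cap('side','d6');b=load('d6');cap('scene','s6')
for b in (b,load('s6')):
  Q=cloud(b).reshape(-1,3);m=(abs(Q[:,0]-.425)<.02)&(Q[:,1]>0)&(Q[:,1]<.12)&(Q[:,2]>.02)&(Q[:,2]<.12)
  S=Q[m];print(m.sum(),S.max(0),np.polyfit(S[:,1],S[:,2],1),S.mean(0))
to([.4375,-.0995,.028],[180,0,-83.5])"
```

```text
time_s: 11.3
tcp_pos: [0.3282, 0.3189, 0.2795]
eef_rot: [-180.0, -0.0, -151.7]
contact_force: [0.2, 0.6, -0.8]
gripper_width: 0.0215
gripper_force: 59.8
time_s: 12.1
tcp_pos: [0.3282, 0.3188, 0.2795]
eef_rot: [180.0, -0.0, -87.7]
contact_force: [0.6, 0.3, -1.5]
gripper_width: 0.021
gripper_force: 59.8
time_s: 12.9
tcp_pos: [0.4011, 0.0386, 0.2145]
eef_rot: [-179.9, 0.0, -83.5]
contact_force: [2.5, 0.6, -1.0]
gripper_width: 0.021
gripper_force: 59.8
time_s: 13.7
tcp_pos: [0.4373, -0.0988, 0.0878]
eef_rot: [179.8, -0.0, -83.6]
contact_force: [0.3, 0.4, -1.0]
gripper_width: 0.0214
gripper_force: 59.8
65 [0.42550598 0.08910602 0.07581905] [-0.02110082  0.07458395] [0.41960469 0.06733262 0.07316318]
115 [0.43042931 0.0857867  0.08097456] [-0.00725982  0.07469146] [0.42161408 0.04312316 0.07437839]
shift [0.08 0.14 6.18] now [ 0.4389 -0.0985  0.0898] [ 1.7997e+02 -2.0000e-02 -8.3530e+01]
turn [ 0.03 -0.02 -0.03] shift after turn [0.08 0.15 6.18]
```

```bash
python3 -m crank '[[[0,0,0],[0,0,1.5],1],[[0,0,0],[0,0,1.5],1],[[0,0,0],[0,0,1],1],[[0,0,0],[0,0,0.8],1],[[0,0,0],[0,0,0.5],1],[[0,0,0],[0,0,0.3],1],[[0,0,0],[0,0,0.2],1],[[0,0,0],[0,0,0],1]]'
```

```text
time_s: 14.6
tcp_pos: [0.4388, -0.0985, 0.0316]
eef_rot: [-180.0, -0.0, -83.5]
contact_force: [0.3, 0.8, -0.7]
gripper_width: 0.0214
gripper_force: 59.8
```

```bash
python3 -m crank '[[[0,0,0],[0,0,0.15],1],[[0,0,0],[0,0,0.1],1],[[0,0,0],[0,0,0.1],1],[[0,0,0],[0,0,0.05],1],[[0,0,0],[0,0,0],1]]'
python3 -m crank '[[[0,0,0],[0,0,0],0.4],[[0,0,0],[0,0,0],0.4],[[0,0,0],[0,0,0],0.2],[[0,0,0],[0,0,0],0.2],[[0,0,0],[0,0,0],0.2],[[0,0,0],[0,0,-1],0],[[0,0,0],[0,0,-2],0]]' 10
```

```text
time_s: 15.1
tcp_pos: [0.4387, -0.0985, 0.0277]
eef_rot: [-180.0, -0.0, -83.5]
contact_force: [-0.6, -0.2, 1.5]
gripper_width: 0.0214
gripper_force: 59.8
time_s: 15.8
tcp_pos: [0.4376, -0.0987, 0.0573]
eef_rot: [179.8, -0.0, -83.6]
contact_force: [0.9, -0.3, 0.2]
gripper_width: 0.0424
gripper_force: 0.0
```

```bash
python3 -m crank '[[[0,0,0],[0,0,-3],-0.3],[[0,0,0],[0,0,-4],-0.6],[[0,0,0],[0,0,-4],-0.6],[[0,0,0],[0,0,-4],-0.6],[[0,0,0],[0,0,-4],-0.6],[[0,0,0],[0,0,-4],-0.6],[[0,0,0],[0,0,-4],-0.6],[[0,0,4],[0,0,-3],-0.6]]'
python3 -m crank '[[[0,0,4.8],[0,0,0],-0.6],[[0,0,0],[-3.3,-4.4,0],-0.6],[[0,0,0],[-2.5,-3.3,0],-0.6],[[0,0,0],[-2.5,-3.3,0],-0.6],[[0,0,0],[-2.5,-3.3,0],-0.6],[[0,0,0],[-2.5,-3.3,0],-0.6],[[0,0,0],[0,0,0],-0.6]]'
python3 -c "
from h import *
a=cap('scene','s7');cap('side','d7');c=cap('wrist','w7')
b=cv2.imread('pics/d7.png');im=np.hstack([cv2.imread('pics/w7.png')[:,80:480],b[:,180:]]);cv2.imwrite('pics/z7.png',im)
for n in('s7','d7'):
  Q=cloud(load(n)).reshape(-1,3);m=(abs(Q[:,0]-.43)<.03)&(Q[:,1]>-.17)&(Q[:,1]<.1)&(Q[:,2]>.007)&(Q[:,2]<.05);S=Q[m]
  print('rod',m.sum(),S.max(0),S.min(0))
to([.62,.027,.274],[180,0,-92.4])"
```

```text
time_s: 16.6
tcp_pos: [0.4383, -0.0987, 0.3613]
eef_rot: [-179.8, 0.0, -87.6]
contact_force: [-0.1, 0.6, -0.2]
gripper_width: 0.0702
gripper_force: 0.0
time_s: 17.3
tcp_pos: [0.6183, 0.0268, 0.3558]
eef_rot: [179.9, -0.0, -92.3]
contact_force: [-0.4, -0.4, -0.5]
gripper_width: 0.0699
gripper_force: 0.0
rod 513 [0.45252802 0.08665701 0.0263114 ] [ 0.41159686 -0.15301887  0.00717137]
rod 927 [0.45530291 0.08772655 0.02436188] [ 0.41359741 -0.15389021  0.00721369]
shift [-0.3  -0.45  8.37] now [0.6154 0.0242 0.3577] [ 1.7996e+02 -2.0000e-02 -9.2340e+01]
turn [ 0.04 -0.02  0.06] shift after turn [-0.29 -0.45  8.37]
```

View pics/z7.png

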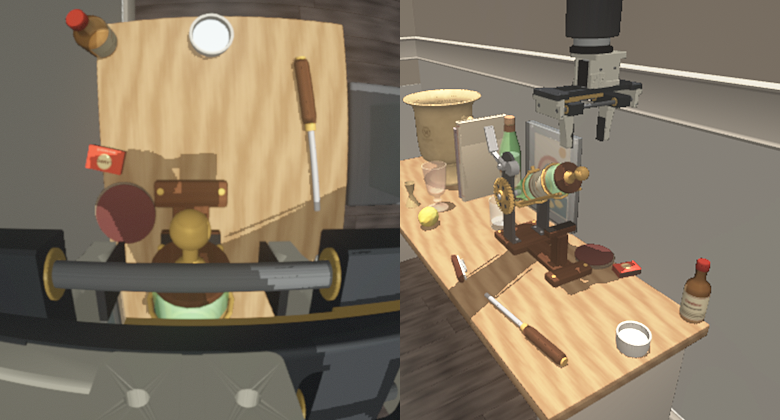

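The rod is flat on the bench. In the wrist view the ball is at (190,230) in the crop, i.e. (270,230), so I'll cast that ray.

```bash
python3 -c "
from h import *
c=load('w7');print(c['s']['tcp_pos']);p=wplane(c,(270,230),.27);print(p);p[2]=.274;to(p,[180,0,-92.4])"
```

```text
[0.61587966 0.02480567 0.3570468 ]
[0.6169985  0.02838658 0.27      ]
shift [-0.42 -0.15  8.37] now [0.6154 0.0242 0.3577] [ 1.7996e+02 -2.0000e-02 -9.2340e+01]
turn [ 0.04 -0.02  0.06] shift after turn [-0.42 -0.14  8.37]
```

```bash
python3 -m crank '[[[0,0,0],[-0.3,-0.1,2],-0.6],[[0,0,0],[0,0,3],-0.6],[[0,0,0],[0,0,2],-0.6],[[0,0,0],[0,0,1.2],-0.6],[[0,0,0],[0,0,0],0.1],[[0,0,0],[0,0,0],0.2],[[0,0,0],[0,0,0],1],[[0,0,0],[0,0,0],1]]' 15
python3 -m crank '[[[0,0,0],[0,0,0],1],[[0,0,0],[0,0,0],1],[[0,0,0],[0,0,0],1]]'
```

```text
time_s: 18.25
tcp_pos: [0.6174, 0.0273, 0.2768]
eef_rot: [-179.9, 0.0, -92.3]
contact_force: [-0.1, 0.1, 0.9]
gripper_width: 0.0434
gripper_force: 0.0
time_s: 18.55
tcp_pos: [0.6173, 0.0273, 0.276]
eef_rot: [-180.0, 0.0, -92.3]
contact_force: [-0.5, 0.5, 1.1]
gripper_width: 0.0287
gripper_force: 15.0
```

```bash
python3 -m crank '[[[0,0,0],[0.17,0,0.33],1],[[0,0,0],[0.33,0,0.65],1],[[0,0,0],[0.31,0,0.66],1],[[0,0,0],[0.29,0,0.67],1],[[0,0,0],[0.27,0,0.68],1],[[0,0,0],[0.25,0,0.69],1],[[0,0,0],[0.23,0,0.7],1],[[0,0,0],[0.21,0,0.7],1]]'
```

```text
time_s: 19.35
tcp_pos: [0.6164, 0.0064, 0.2242]
eef_rot: [-180.0, -0.0, -92.4]
contact_force: [2.1, -2.1, 3.0]
gripper_width: 0.0289
gripper_force: 15.0
```

```bash
python3 -m crank '[[[0,0,0],[0.18,0,0.71],1],[[0,0,0],[0.16,0,0.72],1],[[0,0,0],[0.14,0,0.72],1],[[0,0,0],[0.12,0,0.72],1],[[0,0,0],[0.1,0,0.73],1],[[0,0,0],[0.07,0,0.73],1],[[0,0,0],[0.05,0,0.6],1],[[0,0,0],[0.03,0,0.5],1]]'
python3 -m crank '[[[0,0,0],[0.02,0,0.5],1],[[0,0,0],[0.01,0,0.4],1],[[0,0,0],[0,0,0.4],1],[[0,0,0],[0,0,0.3],1]]'
```

```text
time_s: 20.15
tcp_pos: [0.616, -0.0021, 0.1699]
eef_rot: [-180.0, -0.0, -92.3]
contact_force: [3.9, -5.0, 1.9]
gripper_width: 0.0291
gripper_force: 15.0
time_s: 20.55
tcp_pos: [0.6162, -0.0023, 0.1562]
eef_rot: [-179.9, -0.0, -92.3]
contact_force: [-6.9, -1.6, 25.1]
gripper_width: 0.0285
gripper_force: 15.0
```

```bash
python3 -m crank '[[[0,0,0],[0,0,0],1],[[0,0,0],[0,0,0],1]]'
python3 -m crank '[[[0,0,0],[0,0,-0.1],-0.6],[[0,0,0],[0,0,0],-0.6],[[0,0,0],[0,0,0],-0.6],[[0,0,0],[0,0,0],-0.6],[[0,0,0],[0,0,-1],-0.6],[[0,0,0],[0,0,-2],-0.6],[[0,0,0],[0,0,-4],-0.6],[[0,0,0],[0,0,-4],-0.6]]'
python3 -m crank '[[[0,0,0],[0,0,-4],-0.6],[[0,0,0],[0,0,-4],-0.6],[[0,0,0],[0,0,-4],-0.6],[[0,0,0],[0,0,0],-0.6],[[0,0,0],[0,0,0],-0.6]]'
python3 -c "
from h import *
cap('scene','s8');cap('side','d8')
cv2.imwrite('pics/z8.png',np.hstack([cv2.imread('pics/s8.png')[120:340,180:460],cv2.imread('pics/d8.png')[120:340,180:460]]))
for n in('s8','d8'):
  Q=cloud(load(n)).reshape(-1,3);m=(abs(Q[:,0]-.615)<.018)&(abs(Q[:,1]+.005)<.02)&(Q[:,2]>.1)&(Q[:,2]<.22);S=Q[m];print('ball',m.sum(),S.max(0),S.mean(0))"
```

```text
time_s: 20.75
tcp_pos: [0.6161, -0.0022, 0.156]
eef_rot: [-179.9, -0.0, -92.3]
contact_force: [-2.1, -2.3, 14.4]
gripper_width: 0.0287
gripper_force: 15.0
time_s: 21.55
tcp_pos: [0.6153, -0.0022, 0.2667]
eef_rot: [179.9, -0.0, -92.3]
contact_force: [0.9, 0.5, 0.9]
gripper_width: 0.0701
gripper_force: 0.0
time_s: 22.05
tcp_pos: [0.6159, -0.0019, 0.3871]
eef_rot: [-179.9, 0.1, -92.3]
contact_force: [-0.1, -0.5, -1.7]
gripper_width: 0.0701
gripper_force: 0.0
ball 93 [0.6236857  0.01438869 0.16653521] [ 0.60908404 -0.00277485  0.15706774]
ball 164 [0.62716025 0.00984179 0.16495543] [ 0.61031776 -0.00748926  0.15485293]
```

View pics/z8.png

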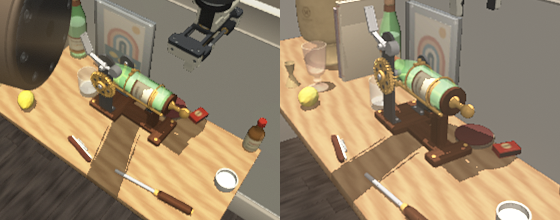

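The ball's top is at z = 0.165, so its centre is at 0.150 and the cradle is home. The pawl is back, the rod is flat, and the glasses are standing.

```bash
python3 -c "
from h import *
print(r.close_job())"
```

```text
the job is handed in; nothing more can be done
None
```

The job is handed in at about 22 s of robot time: the last images show the pawl thrown back, the rod flat on the bench, the cradle home on its rest and the glasses standing; no verdict was returned.

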